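# Uncap the near canister in the pantry chest

## Task

Lift the wooden chest's lid fully open until it rests on its stop, then take the green cap off the canister that stands nearer the robot: its cap may loosen either way round, so try both ways to find which. Finish while still holding that cap level and still in the gripper, lifted straight off, at least 6 cm above its canister and touching nothing else; leave the other canister capped, the lid open and the groceries around undisturbed.

Things in the scene. Friction and masses are not known exactly. Their poses are not given: they have to be found in the camera images.
- chest: wooden chest fixed to the table, 240 mm (its x) x 320 mm (its y) x 128 mm high, walls and floor 8 mm thick; origin at the centre of its underside. Its +x side carries the lid's hinge and points roughly to world +y; its +y side is the end nearer the robot
- lid (a joint): chest lid, 8 mm thick, about 0.3 kg, hinged along the top of the chest's +x wall: 0 rad shut, 1.83 rad open on its stop. It swings freely: falls shut when let go below about 1.5 rad, falls open beyond
- lid_handle (a point): centre of the lid's handle, a round bar 11 mm thick and 100 mm long, parallel to the hinge, 35 mm off the lid's top face (legs at 42 mm either side of the centre), 30 mm in from the lid's free edge
- lid_hinge (a point): middle of the lid's hinge line, which runs along the chest's y axis; the handle circles it by the joint's angle, upward and then towards the chest's +x side
- jar_1: white ceramic canister with a blue band, fast to the chest floor (it cannot move or turn), 80 mm across, neck top 74 mm above its underside; origin at the centre of its underside. One of the two canisters has a cap that loosens counter-clockwise seen from above, the other clockwise; which is which cannot be seen, and either may stand in either place
- jar_2: a second canister, the same in looks and size as jar_1; see there
- jar_1_neck (a point): centre of the neck's top of jar_1, where the cap's origin sits when the cap is on. Three lugs hold the cap: turned about 50 to 60 degrees its loosening way, almost without resistance, it comes free and lifts straight off; a firm stop ends the turning at 60 to 70, and it is free there too. The other way a firm stop comes within 15 degrees. Until free it cannot rise more than 2 mm
- jar_2_neck (a point): the same point of jar_2, whose lugs hold its cap alike (but loosening the other way round)
- cap_1: green cap of canister jar_1, round, 64 mm across; origin on its axis, at the underside of its top disc, which rests on the neck top; z up. The disc is 5 mm thick; a ribbed round grip knob 36 mm across stands on it from 5 to 29 mm above the origin; the skirt hangs 16 mm below the origin. About 80 g, loose once off the lugs
- cap_2: green cap of canister jar_2, round, 64 mm across; origin on its axis, at the underside of its top disc, which rests on the neck top; z up. The disc is 5 mm thick; a ribbed round grip knob 36 mm across stands on it from 5 to 29 mm above the origin; the skirt hangs 16 mm below the origin. About 80 g, loose once off the lugs
- sauce: red sauce bottle, 64 mm across, 200 mm tall, standing on the table, a bystander; origin at the centre of its underside
- tin_1: yellow-labelled tin, 74 mm across, 100 mm tall, standing on the table, a bystander; origin at the centre of its underside
- tin_2: green-labelled tin, 66 mm across, 80 mm tall, standing on the table, a bystander; origin at the centre of its underside
- pickles: amber glass jar with a black lid, 72 mm across, 120 mm tall, standing on the table, a bystander; origin at the centre of its underside
- carton: yellow carton, 60 x 120 mm, 160 mm tall, standing on the table, a bystander; origin at the centre of its underside

How it is judged:
On the way, in this order (a step that is already met when the one before it is completed fails the run):
1. the chest lid is open on its stop (value of joint lid above 1.76 rad), for 0.3 s.
2. the near canister's cap is off and lifted by the gripper, lid still open (((y of jar_1 in the frame of chest above 0 m and z of cap_1 in the frame of jar_1_neck above 0.03 m and contact force between the fingers and cap_1 above 0.5 N and value of joint lid above 1.7 rad) or (y of jar_2 in the frame of chest above 0 m and z of cap_2 in the frame of jar_2_neck above 0.03 m and contact force between the fingers and cap_2 above 0.5 N and value of joint lid above 1.7 rad))), for 0.2 s.
At the end, for the whole second after the job is handed in: The cap of the canister nearer the robot is held by the fingers, at least 50 mm above its seat on the neck, within 0.35 rad of level, still (below 0.03 m/s), touching neither canister, nor the other cap, nor the chest; the other cap is seated within 6 mm; the lid is open past 1.7 rad (((y of jar_1 in the frame of chest above 0 m and z of cap_1 in the frame of jar_1_neck above 0.05 m and contact force between the fingers and cap_1 above 0.5 N and angle between cap_1's own z axis and vertical below 0.35 rad and linear speed of cap_1 below 0.03 m/s and contact force between cap_1 and jar_1 below 0.05 N and contact force between cap_1 and jar_2 below 0.05 N and contact force between cap_1 and cap_2 below 0.05 N and contact force between cap_1 and chest below 0.05 N and distance between cap_2 and jar_2_neck below 0.006 m and value of joint lid above 1.7 rad) or (y of jar_2 in the frame of chest above 0 m and z of cap_2 in the frame of jar_2_neck above 0.05 m and contact force between the fingers and cap_2 above 0.5 N and angle between cap_2's own z axis and vertical below 0.35 rad and linear speed of cap_2 below 0.03 m/s and contact force between cap_2 and jar_2 below 0.05 N and contact force between cap_2 and jar_1 below 0.05 N and contact force between cap_2 and cap_1 below 0.05 N and contact force between cap_2 and chest below 0.05 N and distance between cap_1 and jar_1_neck below 0.006 m and value of joint lid above 1.7 rad))); the arm keeps its last pose, push and grip.
It fails at once if the other canister's cap is lifted or taken off ((y of jar_1 in the frame of chest above 0 m and distance between cap_2 and jar_2_neck above 0.01 m) or (y of jar_2 in the frame of chest above 0 m and distance between cap_1 and jar_1_neck above 0.01 m)).
It fails at once if a grocery item on the table is moved by more than 30 mm or tipped (distance of any of sauce, tin_1, tin_2, pickles, carton from where it was at the start of the episode above 0.03 m or angle between any of sauce, tin_1, tin_2, pickles, carton's own z axis and vertical above 0.3 rad).
It also fails if it takes over 72 s, if anything falls off the work surface, if the arm or the gripper's body presses on something with over 40 N, if the wrist force passes 120 N, or if a joint passes its speed limit or range.

## Robot

A 7-joint arm with a two-finger parallel gripper is mounted at the origin on the work surface. World frame = base frame: x ahead of the robot, y to its left, z up, the work surface at z = 0. Lengths are in m, angles in rad, forces in N, time in s.
With the tool pointing down it reaches from about 0.4 to 0.85 m from the base axis. Payload 10.4 kg.
Tool frame: the origin (TCP) lies on the centre line of the jaws, within the pads' length; the fingertips stand 11 mm ahead of it and the grasp point (between the pads) lies 8 mm behind it (tip_reach is the distance from the TCP to the fingertips, in m); z points along the fingers, y is the line along which they close (so a half turn about z gives the same grasp; the last joint's range is limited). The gripper opens to 85 mm and grips with 20 to 120 N. Pads are 22 mm wide; open, the fingers measure 114 mm over their backs; the gripper's body (76 mm by 85 mm) begins 54 mm behind the grasp point. The pads swing forward as they close: fully open they stand 13 mm farther back than shut.
Start: joints at [1.112, 0.332, -0.065, 1.46, 0.022, 1.35, -0.088], TCP at [0.264, -0.567, 0.242] pointing down, gripper open.
Joint ranges: [-2.6, 2.6], [-0.5, 2.12], [-1.47, 1.34], [0.16, 2.42], [-1.27, 4.41], [0.06, 2.06], [-2.6, 2.6]. Speed limits (rad/s): [2.22, 2.22, 2.79, 2.79, 3.14, 3.14, 3.14].

## Interface

Orientations are given as a unit quaternion [x, y, z, w].
In Python, from workcell import get_obs, camera, hand_in, tip_reach gives the robot as it stands. The module is installed in compiled form; this text tells all that it offers.
- The arm moves only by the tool move_arm, never from a script. Its argument "plan" is a list of rows, each an object with "delta_pos": the shift along the tool's x, y, z in a scale on which 1.0 is 0.8 m, a list of three; "turn": the turn, a rotation vector about the tool's x, y, z in fractions of the full range, 1 being 180 degrees, a list of three; "fingers": the closure, from 0 (fully open) to 1 (shut). A call has 1 to 12 rows; each row is the pose to reach, as a shift and turn from the pose commanded when the call began, along the tool's axes at that moment; what a row does not reach only later rows make up. A row lasts 1/8 s, in which the tool goes at most 62.5 mm and 10.7 degrees, less where a joint would pass 70% of its speed; a pose out of reach is approached as far as the arm can. A shift or turn number past 1, either way, is cut back to 1. A call with a gripper value outside its range is refused whole. The fingers move at their own pace and stop on an object; "force" is the grip in N (left out, the last holds). Time passes only in rows, so rows that repeat a pose let the fingers close. It gives the time, the measured TCP pose, the force, the opening and the grip force at its end, in the units of the state.
- get_obs(): the state, without advancing time (a new reading comes with each control period).
- camera(name): name is "side" or "top" or "wrist"; returns a dict with "color" (420x560x3 uint8, red, green, blue), "range_z" (420x560 float32, m along the optical axis (not along the pixel's ray), 0 where there is no reading), "fx", "fy", "cx", "cy" (pixels), "R" (3x3) and "t" (3): a world point X has camera coordinates R X + t; the wrist camera has in their place "tool_from_camera" (4x4, takes a point from camera to tool coordinates, whose origin is the TCP and whose axes are the flange's). Camera axes: x right, y down, z forward; pixel columns grow to the right and rows downward; lengths in m; the calibration is good to about 2 mm. A picture is of the moment at which its call begins: read the wrist's pose just before it.
- hand_in(): hands the job in; it is judged then, once.
The state is a dict: "clock": time; "joint_pos": joint angles; "joint_velocities": joint speeds; "tau": joint torques, N m; "position": TCP position; "ee_rot": TCP orientation; "ft_force": force on the tool from outside, world axes, zero at the start; "torque": the same for the moment, N m; "grip_width": opening from 0.0 (shut) to 1.0 (fully open); "grasp_force": force on a finger pad.
Only numpy, scipy, OpenCV 4.12 (cv2) and the standard library are available. Lean on these libraries where they do the work, as an engineer would, in place of code of your own. Each camera call takes 0.05 s, during which the arm holds its last target. There are 200 camera calls.

## Working session

There is one attempt and no reset: what is moved stays moved. The work goes in short steps, Python scripts to look and compute and a tool call to move; the robot and the scene stay as the last step left them, time stands still between calls to the robot, and variables do not carry over. Pictures are saved under pics/ and viewed, at most 10 in all, crops included, and the job is handed in when it is done.

Besides the shell and the picture viewer there is one more tool, called after "Request:" as name(argument=value, ...), one argument or row to a line, values as JSON. move_arm: Moves the arm, as the interface text tells. Its arguments: {"type":"object","properties":{"plan":{"type":"array","items":{"type":"object","properties":{"delta_pos":{"type":"array","items":{"type":"number"}},"turn":{"type":"array","items":{"type":"number"}},"fingers":{"type":"number"}}}},"force":{"type":"number"}},"required":["plan"]}

```bash
mkdir -p pics; python3 - <<'E'
from workcell import *
import cv2,numpy as np,pickle
o=get_obs();print(o, tip_reach if not callable(tip_reach) else tip_reach())
d={}
for n in("side","top"):
    c=camera(n);d[n]=c;print(n,c["R"],c["t"],c["fx"],c["cx"],c["cy"])
    cv2.imwrite(f"pics/{n}0.png",c["color"][:,:,::-1])
pickle.dump(d,open("c0.pkl","wb"))
E
```

```text
{'clock': 0.0, 'joint_pos': array([ 1.11240863,  0.33284147, -0.06470832,  1.46095529,  0.02159557,
        1.34988656, -0.08852539]), 'joint_velocities': array([ 4.99735130e-05,  4.41036608e-04, -1.26218218e-04,  8.80529955e-04,
        3.23798118e-04, -9.04285162e-04,  1.82744161e-03]), 'tau': array([ 5.72372992e-04, -6.25439858e+01,  4.94376663e-02, -3.91606915e+01,
        1.62416557e-02,  9.96598334e-03,  2.12848346e-05]), 'position': array([ 0.26367665, -0.56625745,  0.24152825]), 'ee_rot': array([ 9.76354371e-01,  2.16175059e-01, -1.79283117e-04, -6.74217699e-04]), 'ft_force': array([ 0.2577161 , -0.18480013, -0.4239778 ]), 'torque': array([-0.03552607,  0.03858888, -0.00844425]), 'grasp_force': 0.0, 'grip_width': 1.0012781883874315} 0.011
side [[-0.74495057 -0.66711383  0.00279071]
 [-0.45632555  0.50650777 -0.73158517]
 [ 0.48663707 -0.54626826 -0.68174434]] [0.41948694 0.30396542 1.55035107] 517.9494852008162 279.76206937785605 201.71939524639967
top [[-3.94559200e-03 -9.99765578e-01  2.12889864e-02]
 [-9.84920892e-01  2.03038513e-04 -1.73005187e-01]
 [ 1.72960308e-01 -2.16505753e-02 -9.84690806e-01]] [0.0440542  0.5285487  1.39561825] 475.52225457323857 276.64828670331616 213.6497171682076
```

View pics/side0.png

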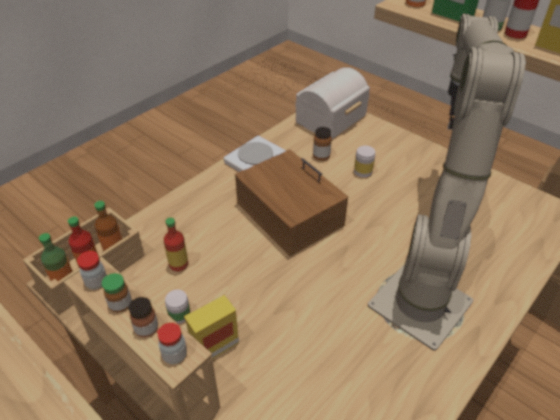

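View pics/top0.png

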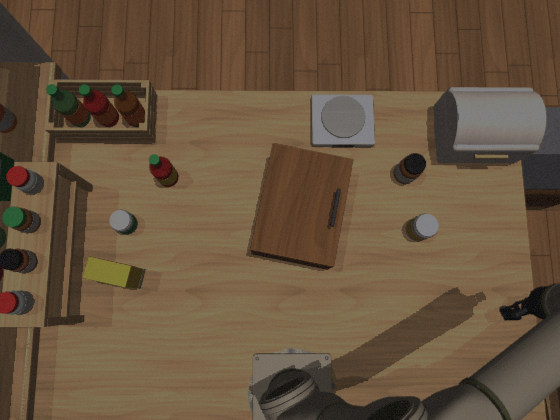

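The top view shows the chest with lid corners at about (275,145), (353,157), (330,268) and (252,252), and the handle at (335,208). The hinge is on the left (+y), and groceries stand on both sides: pickles at (408,168), tin at (424,228), sauce at (163,170).

```bash
cat > h.py <<'E'
import numpy as np,cv2,pickle
def cloud(c,R=None,t=None):
    v,u=np.mgrid[:420,:560];z=c["range_z"]
    P=np.stack([(u-c["cx"])/c["fx"]*z,(v-c["cy"])/c["fy"]*z,z],-1)
    W=(P-c["t"])@c["R"]; W[z==0]=np.nan; return W
def ray(c,u,v,h):
    d=c["R"].T@np.array([(u-c["cx"])/c["fx"],(v-c["cy"])/c["fy"],1.]);o=-c["R"].T@c["t"]
    return o+d*(h-o[2])/d[2]
E
python3 - <<'E'
from h import *
d=pickle.load(open("c0.pkl","rb"));c=d["top"];W=cloud(c)
roi=np.zeros((420,560),bool);roi[130:285,240:365]=1
z=W[...,2]
print("z hist",np.nanpercentile(z[150:260,280:325],[5,50,95]), "table",np.nanmedian(z[300:340,180:240]))
m=roi&(z>0.115)&(z<0.16)
cnt=max(cv2.findContours(m.astype(np.uint8),0,1)[0],key=cv2.contourArea)
zt=np.nanmedian(z[150:260,280:325])
pts=np.array([ray(c,u,v,zt)[:2] for u,v in cnt[:,0]],np.float32)
r=cv2.minAreaRect(pts);print("rect",r,cv2.boxPoints(r))
hm=roi&(z>0.16)&(z<0.2);H=W[hm];print("handle",hm.sum(),np.nanmean(H,0),H.min(0),H.max(0))
q=cv2.minAreaRect(H[:,:2].astype(np.float32));print(q)
# dark handle by colour, ray to z=.171-ish
col=c["color"].astype(int);dk=np.zeros_like(roi);dk[180:235,322:345]=1
dk&=(col.max(-1)<75);ys,xs=np.nonzero(dk);print(len(ys),xs.mean(),ys.mean(),ray(c,xs.mean(),ys.mean(),zt+.035))
s=d["side"];Ws=cloud(s);zz=Ws[...,2]
a=np.zeros_like(roi);a[150:195,290:330]=1;a&=(zz>.155)&(zz<.2);H=Ws[a];print("side handle",a.sum(),H.mean(0),H.min(0),H.max(0))
# objects
a=(z>.03)&(z<.3)
n,l,st,ce=cv2.connectedComponentsWithStats(a.astype(np.uint8))
for i in range(1,n):
    if st[i,4]>60:
        X=W[l==i];print(st[i],np.nanmedian(X,0),X.min(0),X.max(0))
E
```

```text
z hist [0.12963955 0.1346704  0.1393042 ] table -0.0017073415966785879
rect ((0.5427241325378418, -0.027881965041160583), (0.23963838815689087, 0.32087627053260803), 78.34465026855469) [[ 0.36138776 -0.11281818]
 [ 0.6756478  -0.17764293]
 [ 0.72406054  0.05705425]
 [ 0.40980047  0.121879  ]]
handle 149 [ 0.52456211 -0.11556502  0.17389654] [ 0.47127348 -0.13158446  0.16697147] [ 0.57914778 -0.10108606  0.18131619]
((0.5252047181129456, -0.11614290624856949), (0.01133054867386818, 0.11080911755561829), 78.13565063476562)
276 333.5108695652174 208.17391304347825 [ 0.52226261 -0.11242192  0.1696704 ]
side handle 96 [ 0.52257128 -0.11279249  0.17302668] [ 0.47046711 -0.12796834  0.15565736] [ 0.57655942 -0.09942791  0.18395806]
[  45   80  110   60 5434] [0.83525781 0.57053503 0.10344108] [0.76718889 0.42879455 0.03005383] [0.93174699 0.73324624 0.22482343]
[ 436   87  110   75 7531] [ 0.77246676 -0.57450312  0.16444478] [ 0.68707155 -0.728031    0.03018501] [ 0.90029021 -0.46553508  0.19872698]
[ 319   95   50   45 1491] [ 0.84340972 -0.17058408  0.03592666] [ 0.77048584 -0.24840869  0
[... 542 characters left out ...]
042] [0.63169109 0.73171021 0.29998596]
[109 210  26  23 472] [0.50157461 0.49878546 0.07591552] [0.47266384 0.47270769 0.03015906] [0.5364078  0.53664998 0.08562565]
[408 213  31  27 629] [ 0.48264456 -0.38435673  0.09629557] [ 0.45009863 -0.42871086  0.03021757] [ 0.52390273 -0.35743717  0.10780095]
[  82  256   61   32 1257] [0.34816644 0.49246145 0.15680423] [0.30830883 0.44222606 0.03001913] [0.39199425 0.57254734 0.16584357]
[499 305  13  15  70] [ 0.24944118 -0.51138083  0.29369476] [ 0.22490584 -0.52275756  0.24361498] [ 0.25825219 -0.49228521  0.29991898]
[259 369  61  51 990] [0.06427199 0.02888986 0.22727947] [-0.0028545  -0.07197576  0.0309757 ] [0.09223489 0.0921378  0.299981  ]
```

```bash
cat >> h.py <<'E'
from scipy.spatial.transform import Rotation as Ro
CX=np.array([.202,.979,0]);CY=np.array([-.979,.202,0]);C0=np.array([.543,-.028,0])
HG=C0+.12*CX+[0,0,.132]
def down(yaw_y):  # tool z down, tool y at world yaw
    y=np.array([np.cos(yaw_y),np.sin(yaw_y),0]);z=np.array([0,0,-1.]);return Ro.from_matrix(np.stack([np.cross(y,z),y,z],1))
def rel(p,R,o=None,cur=None):
    if cur is None: cur=(o["position"],Ro.from_quat(o["ee_rot"]))
    return np.round(cur[1].inv().apply(p-cur[0]),4),np.round((cur[1].inv()*R).as_rotvec(),3)
E
python3 - <<'E'
from h import *
from workcell import *
o=get_obs();R=down(np.arctan2(-.979,-.202))
print(rel(np.array([.525,-.115,.25]),R,o))
E
```

```text
(array([ 0.4274, -0.2988, -0.008 ]), array([-0.001,  0.   ,  0.639]))
```

The manual's scale: shifts go in shares of 0.8 m and turns go in shares of 180 degrees. Converting my numbers, 0.427 m / 0.8 = 0.5338, 0.25 m / 0.8 = 0.3125, 0.639 rad / 3.1416 = 0.2034.

Request:
move_arm(
  plan=[
    {"delta_pos":[0.0625,-0.0438,-0.01],"turn":[0,0,0.0318],"fingers":0},
    {"delta_pos":[0.125,-0.0875,-0.01],"turn":[0,0,0.0637],"fingers":0},
    {"delta_pos":[0.1875,-0.1313,-0.01],"turn":[0,0,0.0955],"fingers":0},
    {"delta_pos":[0.25,-0.175,-0.01],"turn":[0,0,0.1273],"fingers":0},
    {"delta_pos":[0.3125,-0.2188,-0.01],"turn":[0,0,0.1592],"fingers":0},
    {"delta_pos":[0.375,-0.2625,-0.01],"turn":[0,0,0.191],"fingers":0},
    {"delta_pos":[0.4375,-0.3063,-0.01],"turn":[0,0,0.2034],"fingers":0},
    {"delta_pos":[0.5,-0.35,-0.01],"turn":[0,0,0.2034],"fingers":0},
    {"delta_pos":[0.5338,-0.3738,-0.01],"turn":[0,0,0.2034],"fingers":0},
    {"delta_pos":[0.5338,-0.3738,-0.01],"turn":[0,0,0.2034],"fingers":0},
    {"delta_pos":[0.5338,-0.3738,-0.01],"turn":[0,0,0.2034],"fingers":0},
  ],
  force=25,
)

```text
clock: 1.48
position: [0.5243, -0.1162, 0.25]
ee_rot: [0.995, -0.102, -0.0, 0.0]
ft_force: [0.3, -0.4, 0.2]
grip_width: 0.996
grasp_force: 0.0
```

```bash
python3 - <<'E'
from h import *
from workcell import *
o=get_obs();R=down(np.arctan2(-.979,-.202));print(o["position"],o["joint_pos"])
print(rel(np.array([.525,-.115,.163]),R,o))
c=camera("wrist");cv2.imwrite("pics/w1.png",c["color"][:,:,::-1])
T=c["tool_from_camera"];c["R"]=T[:3,:3].T;c["t"]=-T[:3,:3].T@T[:3,3]
W=cloud(c)@Ro.from_quat(o["ee_rot"]).as_matrix().T+o["position"]
np.save("w1.npy",W);z=W[...,2];d=np.hypot(W[...,0]-.525,W[...,1]+.115)
m=(d<.08)&(z>.158)&(z<.19);H=W[m];print(m.sum(),H.min(0),H.max(0),H.mean(0))
print(cv2.minAreaRect(H[:,:2].astype(np.float32)))
E
```

```text
[ 0.52425089 -0.11623654  0.24997147] [ 0.49619483  0.16059699 -0.40308144  1.66543196  0.06515768  1.3294566
 -1.69274979]
(array([ 0.0005, -0.0014,  0.087 ]), array([ 0.001,  0.001, -0.001]))
2860 [ 0.47232813 -0.13133102  0.16938328] [ 0.57940009 -0.10042616  0.17744801] [ 0.52944627 -0.11665971  0.17431489]
((0.5255603194236755, -0.11594966799020767), (0.010725670494139194, 0.10938984900712967), 78.02312469482422)
```

Converted, 0.087 m / 0.8 = 0.1088, 0.07 m / 0.8 = 0.0875.

Request:
move_arm(
  plan=[
    {"delta_pos":[0,0,0.05],"turn":[0,0,0],"fingers":0},
    {"delta_pos":[0,0,0.0875],"turn":[0,0,0],"fingers":0},
    {"delta_pos":[0,0,0.1088],"turn":[0,0,0],"fingers":0},
    {"delta_pos":[0,0,0.1088],"turn":[0,0,0],"fingers":0},
    {"delta_pos":[0,0,0.1088],"turn":[0,0,0],"fingers":1},
    {"delta_pos":[0,0,0.1088],"turn":[0,0,0],"fingers":1},
    {"delta_pos":[0,0,0.1088],"turn":[0,0,0],"fingers":1},
    {"delta_pos":[0,0,0.1088],"turn":[0,0,0],"fingers":1},
    {"delta_pos":[0,0,0.1088],"turn":[0,0,0],"fingers":1},
    {"delta_pos":[0,0,0.1088],"turn":[0,0,0],"fingers":1},
    {"delta_pos":[0,0,0.1088],"turn":[0,0,0],"fingers":1},
  ],
  force=25,
)

```text
clock: 2.9
position: [0.5246, -0.1167, 0.1637]
ee_rot: [0.995, -0.102, 0.0, 0.001]
ft_force: [-2.9, -5.6, 2.7]
grip_width: 0.119
grasp_force: 26.0
```

```bash
cat > arc.py <<'E'
from h import *
from workcell import *
import sys
# rows for lid angles; bar about hinge; tool tilt = k*theta
a0,a1,n,k=map(float,sys.argv[1:5]);o=get_obs()
print(o["position"],o["ft_force"],o["grip_width"],o["grasp_force"],o["joint_pos"].round(2))
base=down(np.arctan2(-.979,-.202));bar0=np.array([.5255,-.116,.171])
def pose(th):
    Rt=Ro.from_rotvec(th*CY); bar=HG+Rt.apply(bar0-HG)   # x->-z under +y rot => -x goes up
    R=Ro.from_rotvec(k*th*CY)*base; return bar+R.apply([0,0,.008]),R,bar
p0,R0,_=pose(a0)
for th in np.linspace(a0,a1,int(n)+1)[1:]:
    p,R,b=pose(th);d,t=rel(p,R,cur=(p0,R0));print(round(th,2),d.round(3),t,b.round(3))
E
python3 arc.py 0 0.6 12 0.35
```

```text
[ 0.52458252 -0.11671599  0.16367865] [-2.90101848 -5.63234773  2.66401553] 0.1186062469896035 26.043004989624023 [ 0.49  0.23 -0.4   1.78  0.1   1.16 -1.72]
0.05 [ 0.    -0.002 -0.01 ] [-0.017 -0.     0.   ] [ 0.526 -0.114  0.181]
0.1 [-0.    -0.005 -0.021] [-0.035 -0.     0.   ] [ 0.526 -0.111  0.192]
0.15 [-0.    -0.008 -0.031] [-0.052 -0.     0.   ] [ 0.527 -0.108  0.202]
0.2 [-0.    -0.011 -0.041] [-0.07 -0.    0.  ] [ 0.528 -0.104  0.212]
0.25 [-0.    -0.016 -0.051] [-0.087 -0.    -0.   ] [ 0.529 -0.1    0.222]
0.3 [ 0.   -0.02 -0.06] [-0.105 -0.     0.   ] [ 0.53  -0.096  0.231]
0.35 [-0.    -0.025 -0.07 ] [-0.122 -0.     0.   ] [ 0.531 -0.09   0.241]
0.4 [ 0.    -0.031 -0.079] [-0.14 -0.    0.  ] [ 0.532 -0.085  0.25 ]
0.45 [-0.    -0.037 -0.087] [-0.157 -0.     0.   ] [ 0.533 -0.079  0.258]
0.5 [-0.    -0.043 -0.096] [-0.175 -0.     0.   ] [ 0.534 -0.073  0.267]
0.55 [-0.    -0.05  -0.104] [-0.192 -0.    -0.   ] [ 0.536 -0.066  0.275]
0.6 [ 0.    -0.057 -0.112] [-0.21 -0.    0.  ] [ 0.537 -0.059  0.283]
```

Converted, -0.112 m / 0.8 = -0.14, -0.104 m / 0.8 = -0.13, -0.21 rad / 3.1416 = -0.0668.

Request:
move_arm(
  plan=[
    {"delta_pos":[0,-0.0025,-0.0125],"turn":[-0.0054,0,0],"fingers":1},
    {"delta_pos":[0,-0.0063,-0.0263],"turn":[-0.0111,0,0],"fingers":1},
    {"delta_pos":[0,-0.01,-0.0388],"turn":[-0.0166,0,0],"fingers":1},
    {"delta_pos":[0,-0.0138,-0.0513],"turn":[-0.0223,0,0],"fingers":1},
    {"delta_pos":[0,-0.02,-0.0638],"turn":[-0.0277,0,0],"fingers":1},
    {"delta_pos":[0,-0.025,-0.075],"turn":[-0.0334,0,0],"fingers":1},
    {"delta_pos":[0,-0.0313,-0.0875],"turn":[-0.0388,0,0],"fingers":1},
    {"delta_pos":[0,-0.0388,-0.0988],"turn":[-0.0446,0,0],"fingers":1},
    {"delta_pos":[0,-0.0463,-0.1088],"turn":[-0.05,0,0],"fingers":1},
    {"delta_pos":[0,-0.0538,-0.12],"turn":[-0.0557,0,0],"fingers":1},
    {"delta_pos":[0,-0.0625,-0.13],"turn":[-0.0611,0,0],"fingers":1},
    {"delta_pos":[0,-0.0713,-0.14],"turn":[-0.0668,0,0],"fingers":1},
  ],
)

```text
clock: 4.4
position: [0.5364, -0.059, 0.276]
ee_rot: [0.989, -0.101, -0.01, 0.105]
ft_force: [2.4, -3.2, -0.8]
grip_width: 0.119
grasp_force: 24.8
```

```bash
python3 arc.py 0.6 1.2 12 0.35
```

```text
[ 0.53643459 -0.05904206  0.276043  ] [ 2.41254796 -3.23123345 -0.81985498] 0.11925191932777278 24.777729213237762 [ 0.31  0.19 -0.46  1.6   0.28  1.45 -1.97]
0.65 [ 0.    -0.006 -0.009] [-0.017  0.     0.   ] [ 0.539 -0.051  0.29 ]
0.7 [-0.    -0.012 -0.017] [-0.035 -0.    -0.   ] [ 0.541 -0.043  0.297]
0.75 [-0.    -0.019 -0.026] [-0.052 -0.    -0.   ] [ 0.542 -0.035  0.303]
0.8 [-0.    -0.026 -0.033] [-0.07  0.    0.  ] [ 0.544 -0.026  0.31 ]
0.85 [-0.    -0.034 -0.041] [-0.087  0.     0.   ] [ 0.546 -0.018  0.315]
0.9 [-0.    -0.041 -0.048] [-0.105  0.     0.   ] [ 0.548 -0.008  0.32 ]
0.95 [-0.    -0.05  -0.054] [-0.122 -0.    -0.   ] [0.55  0.001 0.325]
1.0 [-0.    -0.058 -0.061] [-0.14 -0.    0.  ] [0.552 0.01  0.329]
1.05 [ 0.    -0.067 -0.066] [-0.157  0.     0.   ] [0.554 0.02  0.333]
1.1 [-0.    -0.076 -0.072] [-0.175 -0.     0.   ] [0.556 0.03  0.337]
1.15 [-0.    -0.085 -0.077] [-0.192 -0.     0.   ] [0.558 0.04  0.339]
1.2 [-0.    -0.095 -0.081] [-0.21  0.    0.  ] [0.56  0.05  0.342]
```

Converted, -0.095 m / 0.8 = -0.1188, -0.085 m / 0.8 = -0.1063, -0.21 rad / 3.1416 = -0.0668.

Request:
move_arm(
  plan=[
    {"delta_pos":[0,-0.0075,-0.0113],"turn":[-0.0054,0,0],"fingers":1},
    {"delta_pos":[0,-0.015,-0.0213],"turn":[-0.0111,0,0],"fingers":1},
    {"delta_pos":[0,-0.0238,-0.0325],"turn":[-0.0166,0,0],"fingers":1},
    {"delta_pos":[0,-0.0325,-0.0413],"turn":[-0.0223,0,0],"fingers":1},
    {"delta_pos":[0,-0.0425,-0.0513],"turn":[-0.0277,0,0],"fingers":1},
    {"delta_pos":[0,-0.0513,-0.06],"turn":[-0.0334,0,0],"fingers":1},
    {"delta_pos":[0,-0.0625,-0.0675],"turn":[-0.0388,0,0],"fingers":1},
    {"delta_pos":[0,-0.0725,-0.0763],"turn":[-0.0446,0,0],"fingers":1},
    {"delta_pos":[0,-0.0838,-0.0825],"turn":[-0.05,0,0],"fingers":1},
    {"delta_pos":[0,-0.095,-0.09],"turn":[-0.0557,0,0],"fingers":1},
    {"delta_pos":[0,-0.1063,-0.0963],"turn":[-0.0611,0,0],"fingers":1},
    {"delta_pos":[0,-0.1188,-0.1013],"turn":[-0.0668,0,0],"fingers":1},
  ],
)

```text
clock: 5.9
position: [0.5587, 0.0486, 0.3356]
ee_rot: [0.973, -0.099, -0.021, 0.208]
ft_force: [4.5, -3.4, 4.5]
grip_width: 0.115
grasp_force: 24.7
```

```bash
python3 arc.py 1.2 1.8 12 0.35
```

```text
[0.55871272 0.0485857  0.33559039] [ 4.46887629 -3.3517284   4.54316581] 0.11495615377993706 24.69786912202835 [ 0.03  0.33 -0.53  1.37  0.49  1.76 -2.25]
1.25 [-0.    -0.009 -0.006] [-0.017 -0.     0.   ] [0.562 0.061 0.343]
1.3 [ 0.    -0.018 -0.011] [-0.035 -0.     0.   ] [0.564 0.071 0.344]
1.35 [-0.    -0.027 -0.016] [-0.052 -0.    -0.   ] [0.566 0.082 0.345]
1.4 [-0.    -0.037 -0.021] [-0.07 -0.   -0.  ] [0.568 0.092 0.345]
1.45 [-0.    -0.046 -0.025] [-0.087 -0.     0.   ] [0.571 0.102 0.345]
1.5 [ 0.    -0.056 -0.028] [-0.105 -0.    -0.   ] [0.573 0.113 0.344]
1.55 [-0.    -0.066 -0.031] [-0.122 -0.    -0.   ] [0.575 0.123 0.342]
1.6 [-0.    -0.077 -0.034] [-0.14 -0.   -0.  ] [0.577 0.133 0.34 ]
1.65 [ 0.    -0.087 -0.036] [-0.157 -0.     0.   ] [0.579 0.144 0.338]
1.7 [ 0.    -0.097 -0.037] [-0.175 -0.    -0.   ] [0.581 0.154 0.335]
1.75 [-0.    -0.108 -0.038] [-0.192 -0.     0.   ] [0.583 0.163 0.331]
1.8 [ 0.    -0.118 -0.038] [-0.21 -0.   -0.  ] [0.585 0.173 0.327]
```

Converted, -0.119 m / 0.8 = -0.1488, -0.058 m / 0.8 = -0.0725.

Request:
move_arm(
  plan=[
    {"delta_pos":[0,-0.0113,-0.0063],"turn":[0,0,0],"fingers":1},
    {"delta_pos":[0,-0.0238,-0.0125],"turn":[0,0,0],"fingers":1},
    {"delta_pos":[0,-0.035,-0.02],"turn":[0,0,0],"fingers":1},
    {"delta_pos":[0,-0.0475,-0.025],"turn":[0,0,0],"fingers":1},
    {"delta_pos":[0,-0.06,-0.03],"turn":[0,0,0],"fingers":1},
    {"delta_pos":[0,-0.0725,-0.035],"turn":[0,0,0],"fingers":1},
    {"delta_pos":[0,-0.085,-0.0388],"turn":[0,0,0],"fingers":1},
    {"delta_pos":[0,-0.0975,-0.0413],"turn":[0,0,0],"fingers":1},
    {"delta_pos":[0,-0.1113,-0.0438],"turn":[0,0,0],"fingers":1},
    {"delta_pos":[0,-0.125,-0.0463],"turn":[0,0,0],"fingers":1},
    {"delta_pos":[0,-0.1388,-0.0463],"turn":[0,0,0],"fingers":1},
    {"delta_pos":[0,-0.1488,-0.0463],"turn":[0,0,0],"fingers":1},
  ],
)

```text
clock: 7.4
position: [0.5835, 0.1705, 0.3199]
ee_rot: [0.973, -0.099, -0.021, 0.207]
ft_force: [3.6, 0.4, 3.5]
grip_width: 0.119
grasp_force: 26.1
```

```bash
python3 - <<'E'
from h import *
from workcell import *
o=get_obs();print(o["position"],o["joint_pos"].round(2),o["torque"])
c=camera("side");cv2.imwrite("pics/side2.png",c["color"][:,:,::-1])
E
```

```text
[0.58345084 0.17046235 0.31987877] [-0.17  0.5  -0.56  1.19  0.53  1.84 -2.42] [ 0.05246103 -0.84681683  0.2765213 ]
```

View pics/side2.png

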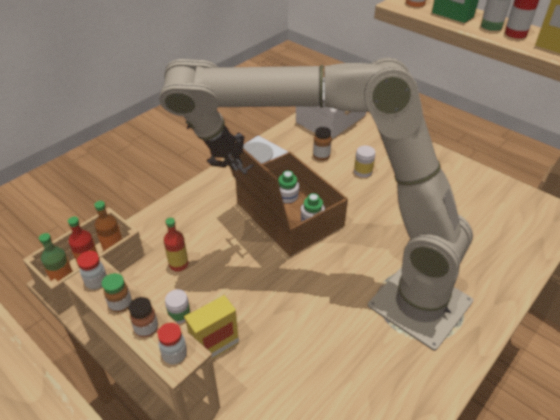

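The side view shows the lid standing nearly on its stop, held at about (235,165). Both green caps are visible, the far one at (288,183) and the near one at (312,205). I'll press it to the stop, open the fingers part way, and back out.

Converted, -0.13 m / 0.8 = -0.1625, -0.1 m / 0.8 = -0.125.

Request:
move_arm(
  plan=[
    {"delta_pos":[0,-0.005,0],"turn":[0,0,0],"fingers":1},
    {"delta_pos":[0,-0.01,0.0013],"turn":[0,0,0],"fingers":1},
    {"delta_pos":[0,-0.01,0.0013],"turn":[0,0,0],"fingers":1},
    {"delta_pos":[0,-0.01,0.0013],"turn":[0,0,0],"fingers":0.7},
    {"delta_pos":[0,-0.01,0.0013],"turn":[0,0,0],"fingers":0.7},
    {"delta_pos":[0,-0.01,0.0013],"turn":[0,0,0],"fingers":0.7},
    {"delta_pos":[0,-0.01,-0.025],"turn":[0,0,0],"fingers":0.7},
    {"delta_pos":[0,-0.01,-0.05],"turn":[0,0,0],"fingers":0.7},
    {"delta_pos":[0,-0.01,-0.0875],"turn":[0,0,0],"fingers":0.7},
    {"delta_pos":[0,-0.01,-0.125],"turn":[0,0,0],"fingers":0.7},
    {"delta_pos":[0,-0.01,-0.1625],"turn":[0,0,0],"fingers":0.7},
    {"delta_pos":[0,-0.01,-0.1625],"turn":[0,0,0],"fingers":0.7},
  ],
)

```text
clock: 8.95
position: [0.5959, 0.2268, 0.4295]
ee_rot: [0.973, -0.099, -0.025, 0.209]
ft_force: [0.0, -0.1, -3.1]
grip_width: 0.293
grasp_force: 0.0
```

```bash
python3 - <<'E'
from h import *
from workcell import *
o=get_obs();print(o["position"],o["joint_pos"].round(2),o["ft_force"])
d={n:camera(n) for n in("side","top")};pickle.dump(d,open("c1.pkl","wb"))
a=[d[n]["color"][100:310,150:430,::-1] for n in d];cv2.imwrite("pics/st3.png",cv2.resize(np.hstack(a),None,fx=1.4,fy=1.4))
c=d["top"]
for n in d:
    c=d[n];W=cloud(c)
    hsv=cv2.cvtColor(c["color"],cv2.COLOR_RGB2HSV);g=cv2.inRange(hsv,(45,90,40),(90,255,255))
    k,l,st,ce=cv2.connectedComponentsWithStats(g)
    for i in range(1,k):
        x,y=ce[i]
        if st[i,4]>30 and 180<x<400 and 130<y<290:
            X=W[l==i];loc=(X-C0)@np.array([CX,CY,[0,0,1]]).T
            print(n,st[i],ce[i],np.nanmedian(X,0),"local",np.nanmedian(loc,0),np.nanmin(loc,0),np.nanmax(loc,0))
W=cloud(d["side"]).reshape(-1,3);L=(W-HG);X=L@CX;Y=L@CY;Z=L[:,2]
m=(abs(Y)<.16)&(Z>.06)&(Z<.25)&(abs(X)<.12);print("lid pts",m.sum());p=np.polyfit(Z[m],X[m],1);print("lid tilt past vertical",np.pi/2+np.arctan(p[0]))
E
```

```text
[0.59585935 0.22678216 0.42952713] [-0.58  0.56 -0.01  0.81  0.33  2.06 -2.25] [ 0.01523189 -0.12341597 -3.11200007]
side [278 173  19  15 184] [287.08695652 180.79891304] [ 0.59591491 -0.07435028  0.08686347] local [-0.03319246 -0.06165924  0.08686347] [-0.11561305 -0.15943176  0.02154579] [-0.01279463 -0.03965595  0.11262106]
side [304 197  19  15 195] [312.82564103 204.33333333] [ 0.45206249 -0.0413979   0.08694183] local [-0.030794    0.0852857   0.08694183] [-0.11546954  0.02601287  0.01754469] [-0.00831813  0.10911852  0.11826401]
top [311 176  21  22 294] [320.53741497 186.74489796] [ 0.5990572  -0.08533244  0.08606709] local [-0.04457598 -0.06632387  0.08606709] [-0.07712979 -0.10606935  0.06762798] [-0.01550575 -0.04231758  0.11453186]
top [300 223  22  22 305] [310.40327869 233.87540984] [ 0.4580653  -0.05310168  0.08653458] local [-0.04175965  0.07786104  0.08653458] [-0.07444935  0.04165614  0.07540804] [-0.01166748  0.10472714  0.11539822]
lid pts 1586
lid tilt past vertical 1.858791038979883
```

View pics/st3.png

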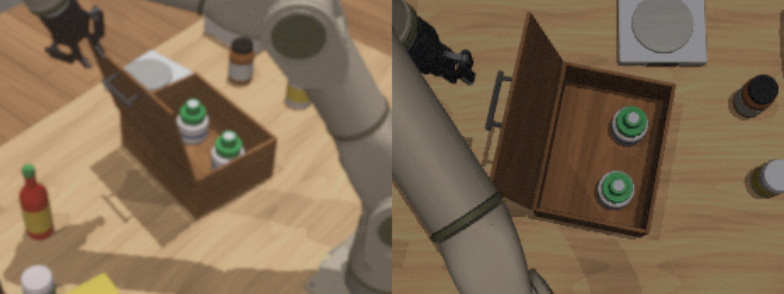

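The lid rests open on its stop (measured about 1.85 rad) and the hand is clear of it. In the top crop the near cap is at about (617,189), which is full-image (310,234). Next I'll go over the lid and above that cap.

```bash
python3 - <<'E'
from h import *
from workcell import *
d=pickle.load(open("c1.pkl","rb"));c=d["top"]
print(ray(c,310.5,233.5,.087))
o=get_obs();p0=o["position"];R0=Ro.from_quat(o["ee_rot"])
b=down(np.arctan2(-.979,-.202))
from scipy.spatial.transform import Slerp
P=[p0]+[p0+[0,0,.04]]; 
for i in range(1,4):
    f=i/3;R=Slerp([0,1],Ro.concatenate([R0,b]))(f);p=p0+np.array([0,0,.045])*f;print(rel(p,R,o))
g=np.array([.47,-.055,.40]);pa=p0+np.array([0,0,.045])
for i in range(1,10):
    f=i/9;R=b*Ro.from_rotvec([0,0,-1.571*f]);p=pa+(g-pa)*np.array([f,f,max(0,(f-.7)/.3)]);print(rel(p,R,o),p.round(2))
E
```

```text
[ 0.46238754 -0.05496231  0.087     ]
(array([ 0.    ,  0.0062, -0.0137]), array([ 0.141,  0.   , -0.001]))
(array([ 0.    ,  0.0123, -0.0273]), array([ 0.282,  0.   , -0.002]))
(array([ 0.    ,  0.0185, -0.041 ]), array([ 0.424,  0.   , -0.004]))
(array([-0.0072,  0.049 , -0.0273]), array([ 0.423,  0.037, -0.176])) [0.58 0.2  0.48]
(array([-0.0145,  0.0795, -0.0135]), array([ 0.419,  0.074, -0.348])) [0.57 0.16 0.48]
(array([-0.0218,  0.11  ,  0.0002]), array([ 0.414,  0.111, -0.519])) [0.55 0.13 0.48]
(array([-0.0291,  0.1405,  0.014 ]), array([ 0.406,  0.148, -0.691])) [0.54 0.1  0.48]
(array([-0.0364,  0.171 ,  0.0277]), array([ 0.396,  0.185, -0.863])) [0.53 0.07 0.48]
(array([-0.0437,  0.2016,  0.0415]), array([ 0.384,  0.222, -1.035])) [0.51 0.04 0.48]
(array([-0.051 ,  0.2238,  0.0736]), array([ 0.369,  0.259, -1.206])) [0.5  0.01 0.46]
(array([-0.0583,  0.2425,  0.1136]), array([ 0.352,  0.296, -1.378])) [ 0.48 -0.02  0.43]
(array([-0.0656,  0.2611,  0.1536]), array([ 0.332,  0.332, -1.549])) [ 0.47 -0.06  0.4 ]
```

Converted, 0.261 m / 0.8 = 0.3263, 0.171 m / 0.8 = 0.2138, -1.549 rad / 3.1416 = -0.4931.

Request:
move_arm(
  plan=[
    {"delta_pos":[0,0.0075,-0.0175],"turn":[0.0449,0,0],"fingers":0.7},
    {"delta_pos":[0,0.015,-0.0338],"turn":[0.0898,0,0],"fingers":0.7},
    {"delta_pos":[0,0.0225,-0.0513],"turn":[0.135,0,-0.0013],"fingers":0.7},
    {"delta_pos":[-0.0088,0.0613,-0.0338],"turn":[0.1346,0.0118,-0.056],"fingers":0.7},
    {"delta_pos":[-0.0175,0.1,-0.0175],"turn":[0.1334,0.0236,-0.1108],"fingers":0.7},
    {"delta_pos":[-0.0275,0.1375,0],"turn":[0.1318,0.0353,-0.1652],"fingers":0.7},
    {"delta_pos":[-0.0363,0.175,0.0175],"turn":[0.1292,0.0471,-0.22],"fingers":0.7},
    {"delta_pos":[-0.045,0.2138,0.035],"turn":[0.1261,0.0589,-0.2747],"fingers":0.7},
    {"delta_pos":[-0.055,0.2525,0.0513],"turn":[0.1222,0.0707,-0.3295],"fingers":0.7},
    {"delta_pos":[-0.0638,0.28,0.0925],"turn":[0.1175,0.0824,-0.3839],"fingers":0.5},
    {"delta_pos":[-0.0725,0.3025,0.1425],"turn":[0.112,0.0942,-0.4386],"fingers":0},
    {"delta_pos":[-0.0825,0.3263,0.1925],"turn":[0.1057,0.1057,-0.4931],"fingers":0},
  ],
)

```text
clock: 10.55
position: [0.4686, -0.0547, 0.396]
ee_rot: [0.772, 0.636, -0.003, -0.001]
ft_force: [-0.2, -0.1, 0.9]
grip_width: 0.906
grasp_force: 0.0
```

Request:
move_arm(
  plan=[
    {"delta_pos":[0,0,0],"turn":[0,0,0],"fingers":0},
    {"delta_pos":[0,0,0],"turn":[0,0,0],"fingers":0},
    {"delta_pos":[0,0,0],"turn":[0,0,0],"fingers":0},
  ],
)

```text
clock: 10.92
position: [0.4701, -0.0535, 0.3981]
ee_rot: [0.774, 0.633, -0.002, -0.001]
ft_force: [0.4, 0.1, 0.3]
grip_width: 0.996
grasp_force: 0.0
```

```bash
cat > wr.py <<'E'
from h import *
from workcell import *
import sys
o=get_obs();print(o["clock"],o["position"],o["joint_pos"].round(2),o["ft_force"].round(1),o["torque"].round(2))
c=camera("wrist");Rt=Ro.from_quat(o["ee_rot"]).as_matrix();T=c["tool_from_camera"]
A=Rt@T[:3,:3];p=Rt@T[:3,3]+o["position"];c["R"]=A.T;c["t"]=-A.T@p
W=cloud(c);cv2.imwrite(f"pics/{sys.argv[1]}.png",c["color"][:,:,::-1])
hsv=cv2.cvtColor(c["color"],cv2.COLOR_RGB2HSV);g=cv2.inRange(hsv,(45,80,40),(90,255,255))
k,l,st,ce=cv2.connectedComponentsWithStats(g)
for i in range(1,k):
    if st[i,4]>300:
        X=W[l==i];dd=X[(X[:,2]>.08)&(X[:,2]<.095)];kn=X[(X[:,2]>.103)&(X[:,2]<.118)]
        print(st[i],np.nanmax(X[:,2]),"disc",len(dd),cv2.minEnclosingCircle(dd[:,:2].astype(np.float32)) if len(dd) else 0,np.median(dd[:,2]) if len(dd) else 0)
        if len(kn)>5: print("knob",len(kn),cv2.minEnclosingCircle(kn[:,:2].astype(np.float32)),kn.mean(0),cv2.minAreaRect(kn[:,:2].astype(np.float32)))
E
python3 wr.py w4
```

```text
10.925 [ 0.47014883 -0.05354843  0.39807118] [ 0.05 -0.04 -0.03  1.56 -0.    1.62 -0.18] [0.4 0.1 0.3] [-0.02 -0.01 -0.02]
[ 252  143   50   51 1609] 0.11209509581261598 disc 1182 ((0.4641363024711609, -0.054215941578149796), 0.032507702708244324) 0.08544274101728029
knob 376 ((0.46412307024002075, -0.054423555731773376), 0.018923815339803696) [ 0.46504785 -0.05313486  0.10920179] ((0.46468740701675415, -0.05429472029209137), (0.036589380353689194, 0.03654501214623451), 80.99531555175781)
[ 363  147   53   50 1713] 0.1120948343083346 disc 1144 ((0.6061108112335205, -0.08661577105522156), 0.03252752870321274) 0.0853671786964057
knob 402 ((0.6065119504928589, -0.08734084665775299), 0.019011428579688072) [ 0.60592577 -0.08549872  0.10902289] ((0.6068174242973328, -0.08690378069877625), (0.036629222333431244, 0.0370236337184906), 40.339508056640625)
```

View pics/w4.png

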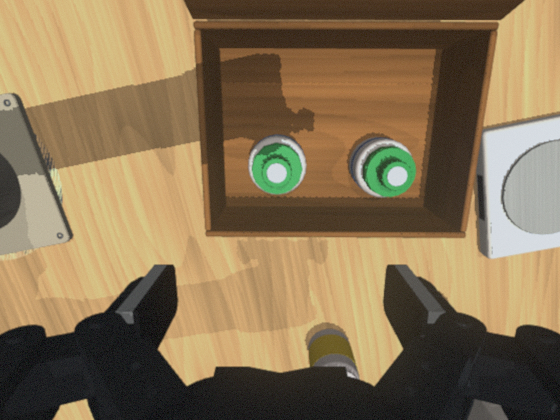

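The wrist view shows the near cap at about (277,167) and the far one at (393,172). The box is clear and the lid stays open at the top edge of the picture.

Converted, 0.24 m / 0.8 = 0.3, -0.002 m / 0.8 = -0.0025.

Request:
move_arm(
  plan=[
    {"delta_pos":[-0.0025,-0.0075,0.0625],"turn":[0,0,0],"fingers":0},
    {"delta_pos":[-0.0025,-0.0075,0.125],"turn":[0,0,0],"fingers":0},
    {"delta_pos":[-0.0025,-0.0075,0.1875],"turn":[0,0,0],"fingers":0},
    {"delta_pos":[-0.0025,-0.0075,0.25],"turn":[0,0,0],"fingers":0},
    {"delta_pos":[-0.0025,-0.0075,0.3],"turn":[0,0,0],"fingers":0},
    {"delta_pos":[-0.0025,-0.0075,0.3],"turn":[0,0,0],"fingers":0},
    {"delta_pos":[-0.0025,-0.0075,0.3],"turn":[0,0,0],"fingers":0},
  ],
)

```text
clock: 11.85
position: [0.4634, -0.055, 0.1594]
ee_rot: [0.774, 0.633, -0.001, -0.001]
ft_force: [0.6, 0.7, 0.3]
grip_width: 0.999
grasp_force: 0.0
```

```bash
python3 wr.py w5; python3 - <<'E'
from h import *
from workcell import *
o=get_obs();print(rel(np.array([.4642,-.0543,.1]),down(np.arctan2(-.202,.979)),o))
E
```

```text
11.85 [ 0.46342657 -0.05501961  0.15940613] [ 0.05  0.06 -0.03  1.97  0.    1.12 -0.18] [0.6 0.7 0.3] [ 0.02 -0.01  0.01]
[ 230  171  103  105 6780] 0.11139103712604091 disc 4402 ((0.463785856962204, -0.05386803671717644), 0.03262942284345627) 0.08549208366377505
knob 1869 ((0.46358221769332886, -0.054521530866622925), 0.0192258320748806) [ 0.46439944 -0.05211547  0.10906138] ((0.4637899696826935, -0.05449299514293671), (0.03699641302227974, 0.0374789759516716), 44.77049255371094)
[ 451  178  109  103 8163] 0.11173895987400576 disc 4687 ((0.6056464910507202, -0.08694923669099808), 0.03270035609602928) 0.08552811296996703
knob 1658 ((0.6051928400993347, -0.08742910623550415), 0.019423076882958412) [ 0.59833754 -0.08368983  0.10837416] ((0.6007168292999268, -0.0874277800321579), (0.03801610320806503, 0.02761687897145748), 89.01922607421875)
(array([0.0009, 0.0005, 0.0597]), array([-0.002, -0.   ,  0.003]))
```

Converted, 0.059 m / 0.8 = 0.0738, 0.05 m / 0.8 = 0.0625.

Request:
move_arm(
  plan=[
    {"delta_pos":[0.0013,0,0.0375],"turn":[0,0,0],"fingers":0},
    {"delta_pos":[0.0013,0,0.0625],"turn":[0,0,0],"fingers":0},
    {"delta_pos":[0.0013,0,0.0738],"turn":[0,0,0],"fingers":0},
    {"delta_pos":[0.0013,0,0.0738],"turn":[0,0,0],"fingers":0},
    {"delta_pos":[0.0013,0,0.0738],"turn":[0,0,0],"fingers":1},
    {"delta_pos":[0.0013,0,0.0738],"turn":[0,0,0],"fingers":1},
    {"delta_pos":[0.0013,0,0.0738],"turn":[0,0,0],"fingers":1},
    {"delta_pos":[0.0013,0,0.0738],"turn":[0,0,0],"fingers":1},
    {"delta_pos":[0.0013,0,0.0738],"turn":[0,0,0],"fingers":1},
    {"delta_pos":[0.0013,0,0.0738],"turn":[0,0,0],"fingers":1},
    {"delta_pos":[0.0013,0,0.0738],"turn":[0,0,0],"fingers":1},
  ],
  force=40,
)

```text
clock: 13.28
position: [0.4626, -0.0543, 0.0993]
ee_rot: [0.775, 0.633, -0.001, -0.002]
ft_force: [-1.6, 0.2, 5.3]
grip_width: 0.405
grasp_force: 39.5
```

```bash
python3 -c "
from workcell import *
o=get_obs();print(o['position'],o['joint_pos'].round(2),o['ft_force'],o['torque'])"
```

```text
[ 0.46262277 -0.05431548  0.09934774] [ 0.05  0.13 -0.03  2.03  0.    0.99 -0.19] [-1.56318189  0.16432123  5.29558238] [0.0275757  0.28479176 0.02062109]
```

Converted, -0.4 rad / 3.1416 = -0.1273.

Request:
move_arm(
  plan=[
    {"delta_pos":[0,0,0],"turn":[0,0,-0.0286],"fingers":1},
    {"delta_pos":[0,0,0],"turn":[0,0,-0.0573],"fingers":1},
    {"delta_pos":[0,0,0],"turn":[0,0,-0.0859],"fingers":1},
    {"delta_pos":[0,0,0],"turn":[0,0,-0.1146],"fingers":1},
    {"delta_pos":[0,0,0],"turn":[0,0,-0.1273],"fingers":1},
    {"delta_pos":[0,0,0],"turn":[0,0,-0.1273],"fingers":1},
  ],
)

```text
clock: 14.02
position: [0.4636, -0.0567, 0.0996]
ee_rot: [0.635, 0.773, -0.001, -0.0]
ft_force: [3.3, -10.0, 0.2]
grip_width: 0.403
grasp_force: 40.5
```

```bash
python3 -c "
from workcell import *
o=get_obs();print(o['position'],o['joint_pos'].round(3),o['ft_force'],o['torque'],o['tau'])"
```

```text
[ 0.4635958  -0.05673208  0.09955277] [ 0.079  0.13  -0.059  2.027  0.011  0.986  0.21 ] [ 3.29120174 -9.9984287   0.15798005] [-1.9290392  -0.92747152 -0.82742384] [ -4.66570526 -41.65317893  -4.90911394 -30.49507141  -2.02172846
   1.47608768   1.18206963]
```

Converted, 0.7 rad / 3.1416 = 0.2228.

Request:
move_arm(
  plan=[
    {"delta_pos":[0,0,0],"turn":[0,0,0.0382],"fingers":1},
    {"delta_pos":[0,0,0],"turn":[0,0,0.0764],"fingers":1},
    {"delta_pos":[0,0,0],"turn":[0,0,0.1146],"fingers":1},
    {"delta_pos":[0,0,0],"turn":[0,0,0.1528],"fingers":1},
    {"delta_pos":[0,0,0],"turn":[0,0,0.191],"fingers":1},
    {"delta_pos":[0,0,0],"turn":[0,0,0.2228],"fingers":1},
    {"delta_pos":[0,0,0],"turn":[0,0,0.2228],"fingers":1},
  ],
)

```text
clock: 14.9
position: [0.463, -0.0552, 0.0994]
ee_rot: [0.86, 0.51, -0.001, -0.001]
ft_force: [1.1, -5.8, 5.6]
grip_width: 0.405
grasp_force: 41.0
```

```bash
python3 -c "
from workcell import *
o=get_obs();print(o['position'],o['joint_pos'].round(3),o['ft_force'],o['torque'])"
```

```text
[ 0.46300167 -0.0552169   0.09941486] [ 3.20e-02  1.28e-01 -1.30e-02  2.03e+00  2.00e-03  9.86e-01 -4.82e-01] [ 1.06282698 -5.76999277  5.62644909] [-1.15843897 -0.29403438 -0.13404508]
```

Counter-clockwise hits a stop (0.8 N m), while clockwise turns freely. Continuing clockwise.

Converted, 0.7 rad / 3.1416 = 0.2228.

Request:
move_arm(
  plan=[
    {"delta_pos":[0,0,0],"turn":[0,0,0.0382],"fingers":1},
    {"delta_pos":[0,0,0],"turn":[0,0,0.0764],"fingers":1},
    {"delta_pos":[0,0,0],"turn":[0,0,0.1146],"fingers":1},
    {"delta_pos":[0,0,0],"turn":[0,0,0.1528],"fingers":1},
    {"delta_pos":[0,0,0],"turn":[0,0,0.191],"fingers":1},
    {"delta_pos":[0,0,0],"turn":[0,0,0.2228],"fingers":1},
    {"delta_pos":[0,0,0],"turn":[0,0,0.2228],"fingers":1},
  ],
)

```text
clock: 15.78
position: [0.4635, -0.0556, 0.0995]
ee_rot: [0.983, 0.184, -0.001, 0.0]
ft_force: [3.0, -6.7, 3.6]
grip_width: 0.405
grasp_force: 40.9
```

```bash
python3 -c "
from workcell import *
o=get_obs();print(o['position'],o['joint_pos'].round(3),o['ft_force'],o['torque'])"
```

```text
[ 0.46350863 -0.05563124  0.09948755] [-0.013  0.127  0.036  2.032 -0.005  0.985 -1.175] [ 2.99689816 -6.67769167  3.61926631] [-1.57504839 -0.85641101  0.21099079]
```

Converted, 0.25 rad / 3.1416 = 0.0796.

Request:
move_arm(
  plan=[
    {"delta_pos":[0,0,0],"turn":[0,0,0.0318],"fingers":1},
    {"delta_pos":[0,0,0],"turn":[0,0,0.0637],"fingers":1},
    {"delta_pos":[0,0,0],"turn":[0,0,0.0796],"fingers":1},
    {"delta_pos":[0,0,0],"turn":[0,0,0.0796],"fingers":1},
  ],
)

```text
clock: 16.27
position: [0.4655, -0.0552, 0.1001]
ee_rot: [0.998, 0.061, 0.001, 0.0]
ft_force: [10.8, -5.7, -1.2]
grip_width: 0.405
grasp_force: 41.3
```

```bash
python3 -c "
from workcell import *
o=get_obs();print(o['position'],o['joint_pos'].round(3),o['ft_force'],o['torque'])"
```

```text
[ 0.46551318 -0.05517306  0.10010521] [-0.029  0.126  0.052  2.031 -0.007  0.982 -1.422] [10.76144197 -5.65867978 -1.17315479] [-1.43842583 -2.7485322   0.64070051]
```

That is the firm stop on the loosening side, so I'll lift.

Converted, -0.012 m / 0.8 = -0.015, -0.008 m / 0.8 = -0.01.

Request:
move_arm(
  plan=[
    {"delta_pos":[0,0,-0.005],"turn":[0,0,0],"fingers":1},
    {"delta_pos":[0,0,-0.01],"turn":[0,0,0],"fingers":1},
    {"delta_pos":[0,0,-0.015],"turn":[0,0,0],"fingers":1},
    {"delta_pos":[0,0,-0.015],"turn":[0,0,0],"fingers":1},
  ],
)

```text
clock: 16.77
position: [0.4635, -0.0551, 0.1113]
ee_rot: [0.998, 0.061, -0.001, -0.0]
ft_force: [3.8, -4.2, 3.5]
grip_width: 0.407
grasp_force: 43.5
```

```bash
python3 -c "
from workcell import *
o=get_obs();print(o['position'],o['ft_force'],o['torque'])"
```

```text
[ 0.46352259 -0.05510236  0.1113445 ] [ 3.82267433 -4.19112968  3.52661076] [-1.14461282 -0.99860896 -0.0209129 ]
```

Converted, -0.095 m / 0.8 = -0.1188, -0.09 m / 0.8 = -0.1125.

Request:
move_arm(
  plan=[
    {"delta_pos":[0,0,-0.0125],"turn":[0,0,0],"fingers":1},
    {"delta_pos":[0,0,-0.025],"turn":[0,0,0],"fingers":1},
    {"delta_pos":[0,0,-0.0375],"turn":[0,0,0],"fingers":1},
    {"delta_pos":[0,0,-0.05],"turn":[0,0,0],"fingers":1},
    {"delta_pos":[0,0,-0.0625],"turn":[0,0,0],"fingers":1},
    {"delta_pos":[0,0,-0.075],"turn":[0,0,0],"fingers":1},
    {"delta_pos":[0,0,-0.0875],"turn":[0,0,0],"fingers":1},
    {"delta_pos":[0,0,-0.1],"turn":[0,0,0],"fingers":1},
    {"delta_pos":[0,0,-0.1125],"turn":[0,0,0],"fingers":1},
    {"delta_pos":[0,0,-0.1188],"turn":[0,0,0],"fingers":1},
    {"delta_pos":[0,0,-0.1188],"turn":[0,0,0],"fingers":1},
    {"delta_pos":[0,0,-0.1188],"turn":[0,0,0],"fingers":1},
  ],
)

```text
clock: 18.27
position: [0.4625, -0.0544, 0.2053]
ee_rot: [0.998, 0.06, -0.003, -0.001]
ft_force: [-0.0, 0.3, -0.4]
grip_width: 0.404
grasp_force: 43.2
```

```bash
python3 - <<'E'
from h import *
from workcell import *
o=get_obs();print(o["clock"],o["position"],o["ft_force"],o["torque"],o["grip_width"],o["grasp_force"])
a=camera("side")["color"][100:310,150:430,::-1];b=camera("wrist")["color"][:,:,::-1]
cv2.imwrite("pics/f6.png",np.hstack([cv2.resize(a,(400,300)),cv2.resize(b,(400,300))]))
E
```

```text
18.275 [ 0.46252916 -0.05435741  0.20528818] [-0.03729888  0.2549464  -0.44059205] [ 0.00172733  0.00687923 -0.00736177] 0.4040254456150476 43.16007614135742
```

View pics/f6.png

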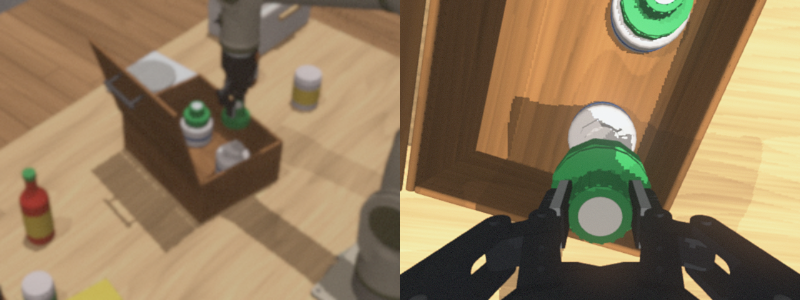

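The side view (left) shows the cap held at about (236,115) above the bare neck at (233,152). The far canister is still capped at (197,120) and the lid is open. The wrist view (right) shows the cap level in the jaws. The lift is about 106 mm, so I'm handing in.

```bash
python3 -c "
from workcell import *
print(hand_in())"
```

```text
the job is handed in; nothing more can be done
None
```

The lid is open on its stop and the near canister's cap, which loosened clockwise, is held level about 10 cm above its neck; the other canister is still capped and the job is handed in, with no verdict returned.

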